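# Park and lock the rotary jig in the repair yard

## Robot

A 6-joint arm with a two-finger parallel gripper is mounted at the origin on the work surface. World frame = base frame: x ahead of the robot, y to its left, z up, the work surface at z = 0. Lengths are in mm, angles in rad, forces in N, time in s.
With the tool pointing down it reaches from about 300 to 775 mm from the base axis. Payload 14.6 kg.
Tool frame: the origin (TCP) lies at the very end of the fingers, on their centre line; the grasp point (between the pads) lies 19 mm behind it (grip_point_offset is the distance from the TCP to the grasp point, in mm); z points along the fingers, y is the line along which they close (so a half turn about z gives the same grasp; the last joint's range is limited). The gripper opens to 94 mm and grips with 3 to 60 N. Pads are 16 mm wide; open, the fingers measure 119 mm over their backs; the gripper's body (75 mm by 177 mm) begins 78 mm behind the grasp point.
Start: joints at [-1.229, 0.3, 1.521, -0, 1.321, -0.067], TCP at [218.622, -504.672, 205.446] pointing down, gripper open.
Joint ranges: [-3.03, 3.03], [-0.79, 2.21], [0.23, 2.52], [-1.04, 4.18], [0, 3.07], [-2.55, 2.55]. Speed limits (rad/s): [2.22, 2.22, 2.57, 3.14, 3.14, 3.14].

## Interface

Orientations are given as [roll, pitch, yaw] about the fixed x, y, z axes, in that order (R = Rz(yaw) Ry(pitch) Rx(roll)).
In Python, from cell import read_state, camera, camera_info, sign_off, grip_point_offset gives the robot as it stands.
- The arm moves only by the shell command python3 -m handwheel 'ROWS' [FORCE]. ROWS is text: rows parted by semicolons, each of 5 numbers parted by spaces: the shift along the world's x, y, z in units of 40 mm (1.0 is 40 mm), then the turn about the world's z in units of 5 degrees (1.0 is 5 degrees), then the closure, from 0 (fully open) to 1 (shut). In form: dx dy dz yaw gripper; .... A call has 1 to 12 rows; each row shifts and turns the commanded pose from where the row before left it; what a row does not reach is not made up. A row lasts 1/12 s, in which the tool goes at most 41.7 mm and 7.16 degrees, less where a joint would pass 70% of its speed; a pose out of reach is approached as far as the arm can. A call is refused whole if a number of a shift passes 1 or a number of a turn 1, either way. A call with a gripper value outside its range is refused whole. The fingers move at their own pace and stop on an object; FORCE is the grip in N (left out, the last holds). Time passes only in rows, so rows that do not move let the fingers close. It gives the time, the measured TCP pose, the force, the opening and the grip force at its end, in the units of the state.
- read_state(): the state, without advancing time (a new reading comes with each control period).
- camera(name): name is "scene" or "top" or "wrist"; returns (picture, depth): 480x640x3 uint8, red, green, blue; 480x640 float32, mm along the optical axis (not along the pixel's ray), 0 where there is no reading.
- camera_info(name): a dict with "intrinsics" (3x3 intrinsics, pixels), "world_from_camera" (4x4, takes a point from camera to world coordinates). Camera axes: x right, y down, z forward; pixel columns grow to the right and rows downward; lengths in mm; the calibration is good to about 2 mm. A picture is of the moment at which its call begins: read the wrist's pose just before it. camera_info takes no time and is no camera call; for the wrist camera it gives the pose at the moment of the call.
- sign_off(): hands the job in; it is judged then, once.
The state is a dict: "clock": time; "joints": joint angles; "qd": joint speeds; "effort": joint torques, N m; "eef_pos": TCP position; "eef_rot": TCP orientation; "wrist_force": force on the tool from outside, world axes, zero at the start; "moment": the same for the moment, N m; "finger_gap": finger opening in mm; "finger_force": force on a finger pad.
Only numpy, scipy, OpenCV 4.12 (cv2) and the standard library are available. Lean on these libraries where they do the work, as an engineer would, in place of code of your own. Each camera call takes 0.05 s, during which the arm holds its last target. There are 200 camera calls.

## Task

Make the rotary jig safe. First set the forward-off-reverse toggle on the switch box to its centre off position and let go, never throwing it across to the other side. Then turn the flange until its rim notch squarely faces the lock bolt, slide the bolt fully home into the notch, and finally shut the hinged guard fully down over the toggle, leaving the tools and scrap on the bench where they are.

Things in the scene. Friction and masses are not known exactly. Their poses are not given: they have to be found in the camera images.
- toggle (a joint): The toggle lever. Radians: 0 = thrown forward, leaning 0.4 towards the box's +y (it starts here); 0.4 = upright, centre off; 0.8 = reverse, leaning to the box's -y. Sprung detents hold it in each, with ridges at about 0.2 and 0.6: let go between the ridges it settles at centre, outside it snaps to a stop. About 3 N at the tip carries it over a ridge.
- toggle_tip (a point): Top end of the toggle lever on its centre line, 47 mm from its pivot. The lever is a round bat, 9 mm in diameter, 13 mm from 28 mm above the pivot upward. The pivot line is parallel to the box's x axis, level with the box's top face (70 mm above the bench), and crosses the lever 5 mm from the box's centre towards the box's -x.
- box: Grey switch box, fixed, 110 x 110 mm, top face 70 mm above the bench; origin at the centre of its underside. Its +y is the toggle's forward side, its +x side carries the guard's hinge.
- guard (a joint): Aluminium guard of the switch box, a hinged inverted tray 90 x 90 mm, 58 mm deep, 3 mm walls. Radians: 0 = shut flat over the toggle (its top then 128 mm above the bench), grows as it opens; starts leaning back open at 1.75 to 2.0. Stiff: it stays where it is left; 1 to 2 N at its free edge moves it.
- guard_hinge (a point): Middle of the guard's hinge line, which is parallel to the box's y axis: 50 mm from the box's centre towards the box's +x, level with the box's top face. Shut, the tray reaches from here 90 mm towards the box's -x.
- guard_edge (a point): Middle of the guard's free outer edge (where its big flat face meets the front wall): shut, it lies 90 mm from the hinge towards the box's -x and 58 mm above it.
- flange (a joint): Steel flange, 170 mm across, 16 mm thick, on the jig's upright spindle. Radians: 0 = notch squarely facing the lock bolt; grows counter-clockwise seen from above; starts at 0.5 to 1.5. Stays where left; takes about 0.25 N m (4 N at a stud) to turn. Four upright round studs, 16 mm in diameter, stand 42 mm above its face on a 65 mm radius, 45 and 135 degrees to either side of the notch.
- flange_centre (a point): Centre of the flange on its upper face (66 mm above the bench), on the turning axis; its frame turns with the flange, +y towards the notch. A boss 60 mm across and 12 mm high stands there. Thin nuts 25 mm wide and 9 mm high lie round the studs' feet; they are for show and have no body.
- notch (a point): Middle of the notch in the flange's rim (24 mm wide, 25 mm deep radially), 75 mm from the flange's centre, at the level of the upper face.
- mark (a point): Fixed point of the jig in line with the lock bolt, 75 mm from the flange's centre, at the level of the flange's upper face: the notch faces the bolt squarely when point notch lies here. Its frame is the jig's: +y points away from the flange along the bolt.
- bolt (a joint): Lock bolt of the jig, a 15 mm wide steel bar sliding level in a grey guide whose cheeks reach 68 mm above the bench. Metres: 0 = drawn back, 0.040 = fully home in the notch; grows towards the flange's centre (the mark's -y). Starts at 0 to 0.004. Takes about 3 N and stays where left. The flange's rim stops it if the notch is not in front of it.
- bolt_knob (a point): Top centre of the upright round knob on the lock bolt, diameter 20 mm, top 110 mm above the bench, free for 40 mm below its top; moves with the bolt.
- tape: Bystander: yellow and black tape measure 67 x 35 x 60 mm; origin under its centre.
- spanner: Bystander: steel spanner about 200 mm long lying flat; origin under its centre.
- offcut: Bystander: upright steel tube offcut, diameter 60 mm, 90 mm tall; origin under its centre.
- grinder: Bystander: angle grinder about 310 mm long, its disc upward; origin under the middle of its body.
Not all that is in view belongs to the job. Several things have the shape of the box; the one meant has the colours described above.

How it is judged:
By the outcome, as a careful person would: the job done as asked, in the order asked, and still so for the second after the job is handed in, with the robot touching nothing.
It also fails if it takes over 72 s, if anything falls off the work surface, if the arm or the gripper's body presses on something with over 40 N, if the wrist force passes 120 N, or if a joint passes its speed limit or range.

## Working session

There is one attempt and no reset: what is moved stays moved. The work goes in short steps, Python scripts to look and compute and a shell command to move; the robot and the scene stay as the last step left them, time stands still between calls to the robot, and variables do not carry over. Pictures are saved under pics/ and viewed, at most 10 in all, crops included, and the job is handed in when it is done.

```bash
mkdir -p pics; ls; python3 - <<'E'
from cell import *
import cv2,numpy as np
for n in("scene","top"):
    p,d=camera(n);cv2.imwrite(f"pics/{n}0.png",p[:,:,::-1]);np.save(f"pics/{n}0.npy",d)
    i=camera_info(n);print(n,i["intrinsics"],i["world_from_camera"])
print(read_state(),grip_point_offset)
E
```

```text
pics
scene [[545.24680657   0.         318.1147523 ]
 [  0.         545.24680657 249.06818959]
 [  0.           0.           1.        ]] [[ 7.89937174e-01  3.26092459e-01 -5.19290833e-01  1.41727336e+03]
 [ 6.12880898e-01 -4.46667202e-01  6.51817011e-01 -1.08497843e+03]
 [-1.93975712e-02 -8.33157920e-01 -5.52694866e-01  1.03961795e+03]
 [ 0.00000000e+00  0.00000000e+00  0.00000000e+00  1.00000000e+00]]
top [[536.11292041   0.         324.04683496]
 [  0.         536.11292041 245.86559412]
 [  0.           0.           1.        ]] [[-2.14902695e-02 -9.81300660e-01  1.91277764e-01  2.11086978e+02]
 [-9.99760438e-01  2.02986674e-02 -8.18718014e-03  2.73920683e+00]
 [ 4.15140156e-03 -1.91407886e-01 -9.81501802e-01  1.70190787e+03]
 [ 0.00000000e+00  0.00000000e+00  0.00000000e+00  1.00000000e+00]]
{'clock': 0.1, 'joints': array([-1.22857314e+00,  3.00411059e-01,  1.52154378e+00,  4.12390115e-05,
        1.32071719e+00, -6.65937816e-02]), 'qd': array([-8.90445902e-04, -4.00711718e-04, -1.74374648e-03, -9.56271737e-05,
       -3.95683168e-04,  1.05229333e-03]), 'effort': array([ 1.60557080e-03, -5.32649982e+01, -3.53286660e+01,  7.09466077e-02,
        2.35075015e-02, -6.89853550e-05]), 'eef_pos': array([ 218.56440065, -504.43452629,  204.93504866]), 'eef_rot': array([-3.14051833e+00, -1.11683097e-04,  4.08806681e-01]), 'wrist_force': array([-0.29229252, -0.4542475 , -0.61808274]), 'moment': array([ 0.056558  ,  0.00671453, -0.00097485]), 'finger_force': 0.0, 'finger_gap': 93.94239761002667} 18.8
```

View pics/scene0.png

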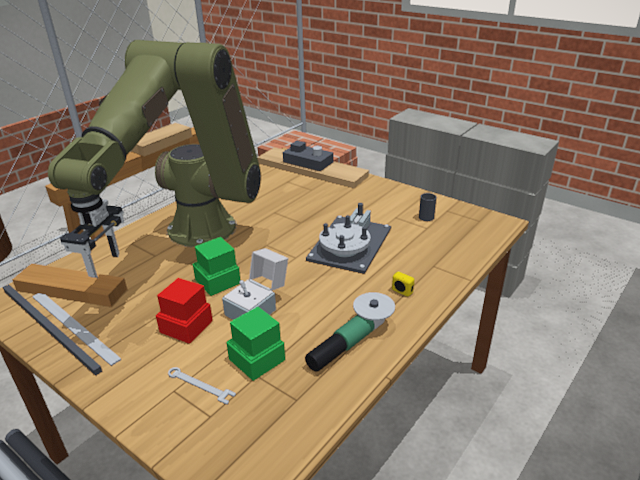

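View pics/top0.png

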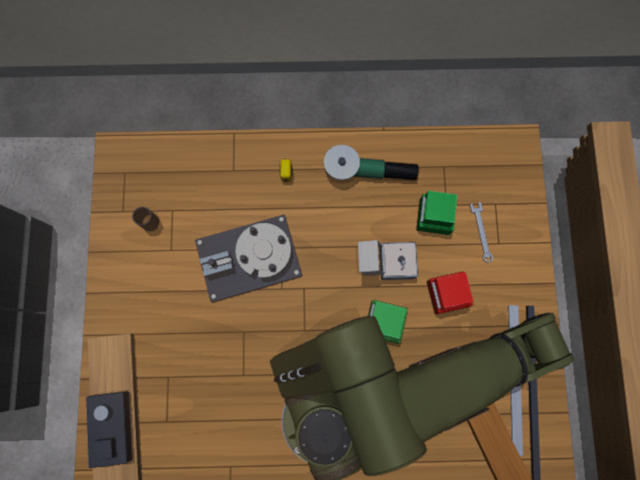

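```bash
python3 - <<'E'
import cv2,numpy as np
t=cv2.imread("pics/top0.png");s=cv2.imread("pics/scene0.png")
a=cv2.resize(t[205:310,190:310],(400,350),interpolation=2)
b=cv2.resize(t[225:295,345:425],(400,350),interpolation=2)
c=cv2.resize(s[195:275,300:400],(400,320)[:2] and (400,250),interpolation=2)
e=cv2.resize(s[240:330,210:300],(400,250),interpolation=2)
cv2.imwrite("pics/crop0.png",np.vstack([np.hstack([a,b]),np.hstack([c,e])]))
E
```

```text
(no output)
```

View pics/crop0.png

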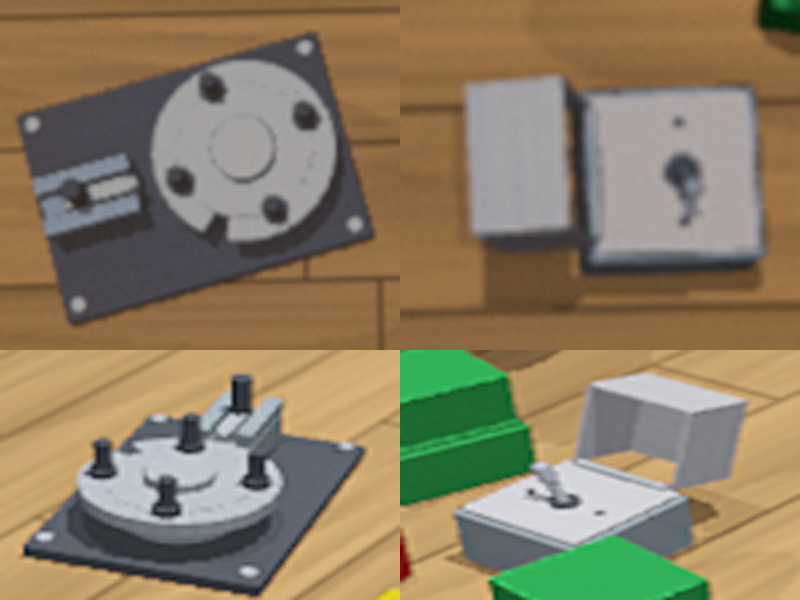

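```bash
cat > h.py <<'E'
import numpy as np,cv2
from cell import *
def ray(n,u,v,z,T=None):
    i=camera_info(n);K=i["intrinsics"];T=i["world_from_camera"] if T is None else T
    d=T[:3,:3]@np.linalg.solve(K,[u,v,1.]);o=T[:3,3];return o+d*(z-o[2])/d[2]
def cloud(n,d,T=None):
    i=camera_info(n);K=i["intrinsics"];T=i["world_from_camera"] if T is None else T
    v,u=np.mgrid[:480,:640];P=np.stack([(u-K[0,2])/K[0,0]*d,(v-K[1,2])/K[1,1]*d,d],-1)
    return P@T[:3,:3].T+T[:3,3]
E
python3 - <<'E'
from h import *
for n in("top","scene"):
    P=cloud(n,np.load(f"pics/{n}0.npy"));x,y,z=P[...,0],P[...,1],P[...,2]
    m=lambda cx,cy,r,a,b:(np.hypot(x-cx,y-cy)<r)&(z>a)&(z<b)
    c=ray("top",398,260,70);f=ray("top",263,250,66);k=ray("top",213,263,110)
    print(n,c,f,k)
    q=m(c[0],c[1],85,64,77);pts=P[q];print("box",len(pts),pts[:,2].mean(),cv2.minAreaRect(pts[:,:2].astype(np.float32)))
    q=m(f[0],f[1],100,60,72);pts=P[q];print("fl",len(pts),pts[:,2].mean(),cv2.minEnclosingCircle(pts[:,:2].astype(np.float32)),pts.mean(0))
    q=m(k[0],k[1],30,98,120);pts=P[q];print("knob",len(pts),pts.mean(0),pts.max(0),pts.min(0))
    q=m(f[0],f[1],90,92,120);
    N,L,S,C=cv2.connectedComponentsWithStats(q.astype(np.uint8))
    for j in range(1,N):
        if S[j,4]>3: print(" stud",C[j],S[j,4],P[L==j].mean(0))
    q=m(c[0],c[1],50,84,130);pts=P[q];print("tog",len(pts),pts[np.argsort(-pts[:,2])[:6]])
    q=m(c[0],c[1]+90,80,100,400);pts=P[q];print("guard",len(pts),pts.max(0),pts.min(0),pts[np.argsort(-pts[:,2])[:3]])
E
```

```text
top [ 479.94752581 -238.18375736   70.        ] [520.74775579 178.74984197  66.        ] [475.79263043 324.09918813 110.        ]
box 1056 69.8621968734793 ((483.43328857421875, -231.4763946533203), (109.99494171142578, 132.28060913085938), 0.6156213879585266)
fl 1595 66.37814340367136 ((523.1703491210938, 178.08164978027344), 86.38008117675781) [523.14098694 177.27584495  66.3781434 ]
knob 38 [481.72524368 329.99919593 110.240721  ] [491.75795378 339.26144967 119.59776113] [473.04446013 321.38311268 100.18686987]
 stud [252.18518519 228.59259259] 27 [580.20380391 207.3775517  106.4210483 ]
 stud [281.17391304 237.34782609] 23 [551.13287283 119.20557122 106.20854697]
 stud [242.73076923 256.84615385] 26 [493.10950503 235.33512848 107.70420469]
 stud [271.74074074 265.74074074] 27 [464.25487153 148.04224806 107.04074673]
tog 21 [[ 468.54623873 -251.90583262  118.14094921]
 [ 469.00144988 -243.17209108  116.49247758]
 [ 469.10823514 -246.33496911  115.45217169]
 [ 469.2452197  -249.53142231  114.22562931]
 [ 463.18653728 -249.24391752  114.11967525]
 [ 463.22006628 -252.34303522  113.5
[... 869 characters left out ...]
10255 146.8114979  100.45860653]
 stud [364.11538462 229.34615385] 26 [585.08510911 204.54379389 100.3675915 ]
 stud [341.92307692 237.73076923] 26 [557.57922828 117.99491697 101.86201675]
tog 43 [[ 475.94392478 -252.59717548  113.04461059]
 [ 467.54761734 -252.17122577  112.58379702]
 [ 472.48258243 -253.25358047  111.89648526]
 [ 469.77009536 -254.57588558  111.48773476]
 [ 476.33441312 -249.22285703  111.1685154 ]
 [ 472.69247703 -245.54136241  110.86017372]]
guard 597 [ 534.75450106 -108.22944039  156.47591878] [ 435.05362838 -188.13216275  100.04235336] [[ 470.62569067 -167.21274173  156.47591878]
 [ 510.58730534 -168.4567193   155.92787252]
 [ 488.67302472 -165.61258934  155.87437403]]
```

The only box with a grey body, an open aluminium guard and a visible toggle is at top (398,260). The green ones at (438,212) and (388,322) and the red one at (450,293) have the wrong colours, and the crop confirms this. The toggle leans towards the image bottom (world -x). The notch is at about 162° and the bolt at about 105°, so the flange needs about -57°. I'm moving over the toggle with the fingers closing along world x.

```bash
python3 -m handwheel '.47 .456 0 .95 0;.47 .456 0 .95 0;.47 .456 0 .95 0;.47 .456 0 .95 0;.47 .456 0 .95 0;.47 .456 0 .95 0;.47 .456 0 .95 0;.47 .456 0 .95 0;.47 .456 0 .95 0;.47 .456 0 .95 0;.47 .456 0 .95 0;.47 .456 0 .95 0' 15
python3 -m handwheel '.47 .456 0 .95 0;.47 .456 0 .95 0;0 0 -.3 0 0;0 0 0 0 0;0 0 0 0 0;0 0 0 0 0'
python3 - <<'E'
from h import *
T=camera_info("wrist")["world_from_camera"];p,d=camera("wrist");cv2.imwrite("pics/w1.png",p[:,:,::-1]);np.save("pics/w1.npy",d)
P=cloud("wrist",d,T);z=P[...,2];x,y=P[...,0],P[...,1]
m=(abs(z-70)<4)&(np.hypot(x-483,y+244)<80)&(d>0);q=P[m];print("boxtop",q.mean(0),cv2.minAreaRect(q[:,:2].astype(np.float32)))
q=P[(z>100)&(z<125)&(np.hypot(x-470,y+249)<25)];print(len(q),q.mean(0),q.max(0),q.min(0))
E
```

```text
clock: 1.1
eef_pos: [444.9, -284.7, 205.2]
eef_rot: [-3.141, -0.0, 1.408]
wrist_force: [-0.3, -0.7, 0.7]
finger_gap: 93.9
finger_force: 0.0
clock: 1.6
eef_pos: [481.5, -249.8, 193.7]
eef_rot: [-3.141, 0.0, 1.568]
wrist_force: [0.9, -0.9, -0.1]
finger_gap: 94.1
finger_force: 0.0
boxtop [ 482.23524086 -240.8707174    69.86307143] ((481.16558837890625, -236.72647094726562), (107.16999053955078, 121.2153549194336), 1.5858783721923828)
437 [ 467.78323869 -247.72650346  109.51794771] [ 475.9279847  -242.43215021  115.11518442] [ 459.95473823 -255.40581966  100.03543726]
```

View pics/w1.png

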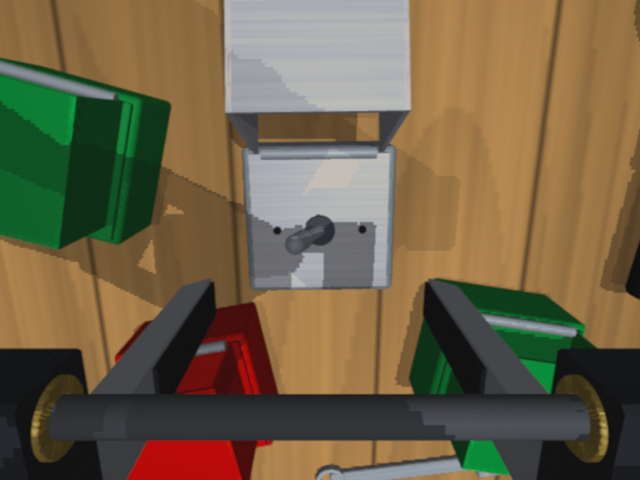

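The wrist view shows the lever foot at (320,229), midway between its two label dots at (277,230) and (362,229), with the tip leaning left to (295,244).

```bash
python3 - <<'E'
from h import *
for q in((319.5,229.5),(277,230),(362,229),(247,148),(394,148),(251,287),(391,288)): print(q,ray("wrist",*q,70))
print(ray("wrist",295,244,112))
E
```

```text
(319.5, 229.5) [ 481.67802502 -249.35030724   70.        ]
(277, 230) [ 450.64364605 -249.60552703   70.        ]
(362, 229) [ 512.69720755 -249.09521241   70.        ]
(247, 148) [ 431.5924039  -190.84021254   70.        ]
(394, 148) [ 533.56814085 -191.22450942   70.        ]
(251, 287) [ 429.60609593 -294.10096996   70.        ]
(391, 288) [ 535.75943272 -295.34045765   70.        ]
[ 466.06342048 -248.11208706  112.        ]
```

```bash
python3 -m handwheel '0 0 -.6 0 0;0 0 -.6 0 0;0 0 -.6 0 0;0 0 -.5 0 0;0 0 -.24 0 0;0 0 0 0 0;0 0 0 0 .3;0 0 0 0 .5;0 0 0 0 .6;0 0 0 0 .7;0 0 0 0 .78;0 0 0 0 .8' 12
python3 -m handwheel '0 0 0 0 .82;0 0 0 0 .84;0 0 0 0 .85;0 0 0 0 .85;0 0 0 0 .85;0 0 0 0 .85;0 0 0 0 .85;0 0 0 0 .85'
```

```text
clock: 2.65
eef_pos: [481.9, -249.4, 92.3]
eef_rot: [3.141, 0.0, 1.57]
wrist_force: [-0.0, 0.6, -0.3]
finger_gap: 57.6
finger_force: 0.0
clock: 3.32
eef_pos: [482.0, -249.3, 91.8]
eef_rot: [3.141, 0.0, 1.569]
wrist_force: [-0.1, 0.5, -0.4]
finger_gap: 14.1
finger_force: 0.0
```

```bash
python3 -m handwheel '0 0 0 0 .8;0 0 0 0 .7;0 0 0 0 .5;0 0 0 0 .3;0 0 0 0 0;0 0 0 0 0;0 0 0 0 0;0 0 0 0 0;0 0 0 0 0;0 0 0 0 0' 
python3 -m handwheel '0 0 .5 0 0;0 0 .6 0 0;0 0 .7 0 0;0 0 .7 0 0;0 0 .5 0 0;0 0 0 0 0'
python3 - <<'E'
from h import *
T=camera_info("wrist")["world_from_camera"];p,d=camera("wrist");cv2.imwrite("pics/w2.png",p[150:350,200:440,::-1])
P=cloud("wrist",d,T);z=P[...,2];x,y=P[...,0],P[...,1]
q=P[(z>100)&(z<125)&(np.hypot(x-480,y+249)<25)];print(len(q),q.mean(0),q.max(0),q.min(0))
E
```

```text
clock: 4.15
eef_pos: [481.8, -249.3, 91.8]
eef_rot: [3.142, -0.0, 1.569]
wrist_force: [0.5, -0.6, 0.2]
finger_gap: 75.6
finger_force: 0.0
clock: 4.65
eef_pos: [483.0, -250.0, 216.3]
eef_rot: [3.136, 0.003, 1.569]
wrist_force: [0.6, -0.0, 0.5]
finger_gap: 94.0
finger_force: 0.0
334 [ 481.67283423 -247.25794237  113.19531465] [ 487.69421321 -242.37073785  117.80100435] [ 475.67650292 -254.63089349  100.19840722]
```

```bash
python3 -m handwheel '.02 .868 .1 .38 0;.02 .868 .1 .38 0;.02 .868 .1 .38 0;.02 .868 .1 .38 0;.02 .868 .1 .38 0;.02 .868 .1 .38 0;.02 .868 .1 .38 0;.02 .868 .05 .38 0;.02 .868 0 .38 0;.02 .868 0 .38 0;.02 .868 0 .38 0;.02 .868 0 .38 0'
python3 -m handwheel '.02 .868 0 .38 0;.02 .868 0 .38 0;0 0 0 0 0;0 0 0 0 0;0 0 0 0 0'
python3 - <<'E'
from h import *
T=camera_info("wrist")["world_from_camera"];p,d=camera("wrist");cv2.imwrite("pics/w3.png",p[:,:,::-1]);np.save("pics/w3.npy",d);np.save("pics/w3T.npy",T)
P=cloud("wrist",d,T);x,y,z=P[...,0],P[...,1],P[...,2]
q=((z>99)&(z<116)&(x>400)&(y>50)).astype(np.uint8)
N,L,S,C=cv2.connectedComponentsWithStats(q)
for j in range(1,N):
    if S[j,4]>30: t=P[L==j];t=t[t[:,2]>t[:,2].max()-4];print(C[j],S[j,4],t.mean(0),cv2.minEnclosingCircle(t[:,:2].astype(np.float32)))
E
```

```text
clock: 5.7
eef_pos: [490.8, 169.0, 240.6]
eef_rot: [-3.14, -0.0, 1.969]
wrist_force: [0.4, -0.8, -0.3]
finger_gap: 94.0
finger_force: 0.0
clock: 6.12
eef_pos: [492.8, 236.3, 240.8]
eef_rot: [-3.14, 0.0, 2.033]
wrist_force: [-0.4, 0.4, 0.6]
finger_gap: 94.1
finger_force: 0.0
[363.51651652 101.88138138] 666 [480.12794592 330.23739894 109.93401963] ((480.2527770996094, 330.3125), 9.955657958984375)
[319.02465753 225.43287671] 365 [492.06421012 236.65186676 107.51939456] ((492.18756103515625, 236.356689453125), 7.8163628578186035)
[400.16193182 303.82670455] 352 [578.89283543 207.84073521 107.56704711] ((579.1815185546875, 207.49363708496094), 7.803730487823486)
[238.35816619 304.22636103] 349 [463.26346186 149.97173417 107.46683584] ((463.4142150878906, 149.6121063232422), 7.837493896484375)
[319.478125 375.253125] 320 [550.24278893 120.92886099 107.62432732] ((550.79638671875, 120.52938079833984), 7.942690372467041)
```

View pics/w3.png

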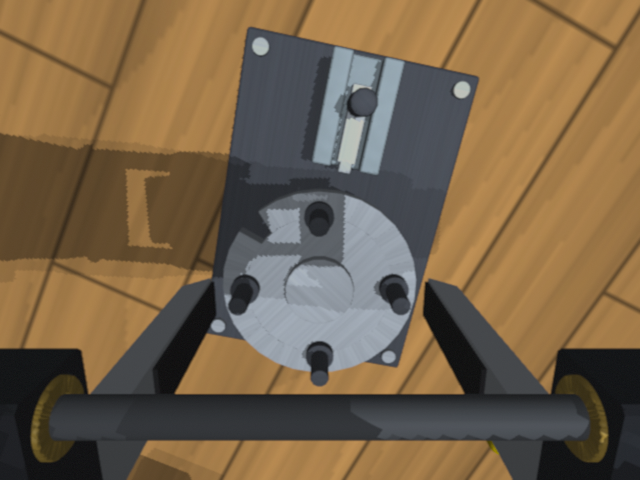

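```bash
python3 -m handwheel '0 0 -.7 0 0;0 0 -.8 0 0;0 0 -.8 0 0;0 0 -.8 0 0;0 0 -.6 0 0;0 0 -.27 0 0;0 0 0 0 .4;0 0 0 0 1;0 0 0 0 1;0 0 0 0 1;0 0 0 0 1;0 0 0 0 1' 35
python3 -m handwheel '0 0 0 0 1;0 0 0 0 1;0 0 0 0 1;0 0 0 0 1;0 0 0 0 1'
python3 - <<'E'
from h import *
a=np.radians(np.linspace(116.8,60.2,15));x=64.8*np.cos(a)/40;y=64.8*np.sin(a)/40
print(np.round(np.c_[np.diff(x),np.diff(y)],3).tolist())
np.set_printoptions(precision=4);T=np.load("pics/w3T.npy")
for A,B in(((337,46),(318,163)),((404,60),(377,173))):
  v=ray("wrist",*A,68,T)-ray("wrist",*B,68,T);print(np.degrees(np.arctan2(v[1],v[0])),ray("wrist",*B,68,T))
E
```

```text
clock: 7.17
eef_pos: [493.3, 236.9, 83.9]
eef_rot: [3.14, 0.0, 2.034]
wrist_force: [0.3, -0.1, 1.2]
finger_gap: 57.5
finger_force: 0.0
clock: 7.58
eef_pos: [493.0, 236.8, 83.0]
eef_rot: [-3.142, 0.0, 2.034]
wrist_force: [0.0, 0.0, 0.6]
finger_gap: 24.1
finger_force: 0.0
[[0.104, 0.048], [0.107, 0.04], [0.109, 0.033], [0.112, 0.025], [0.113, 0.017], [0.114, 0.009], [0.114, 0.001], [0.114, -0.007], [0.113, -0.015], [0.112, -0.023], [0.11, -0.031], [0.108, -0.039], [0.105, -0.046], [0.101, -0.053]]
107.09310826687651 [472.0198 275.0303  68.    ]
104.92582743524648 [518.8375 289.29    68.    ]
```

```bash
python3 -m handwheel '0 0 0 0 1;0 0 0 0 1;0 0 0 0 1;0 0 0 0 1'
python3 -m handwheel '.104 .048 0 -.81 1;.107 .04 0 -.81 1;.109 .033 0 -.81 1;.112 .025 0 -.81 1;.113 .017 0 -.81 1;.114 .009 0 -.81 1;.114 .001 0 -.81 1;.114 -.007 0 -.81 1;.113 -.015 0 -.81 1;.112 -.023 0 -.81 1;.11 -.031 0 -.81 1;.108 -.039 0 -.81 1'
python3 -m handwheel '.105 -.046 0 -.81 1;.101 -.053 0 -.81 1;0 0 0 0 1;0 0 0 0 1'
```

```text
clock: 7.92
eef_pos: [492.8, 236.7, 83.0]
eef_rot: [-3.141, -0.0, 2.034]
wrist_force: [-1.1, 0.0, 1.4]
finger_gap: 15.1
finger_force: 35.0
clock: 8.92
eef_pos: [545.9, 238.5, 82.9]
eef_rot: [-3.14, 0.002, 1.182]
wrist_force: [-7.2, -5.0, 4.6]
finger_gap: 15.3
finger_force: 35.0
clock: 9.25
eef_pos: [554.7, 234.1, 83.0]
eef_rot: [3.141, 0.001, 1.043]
wrist_force: [-0.2, -6.5, 1.8]
finger_gap: 15.1
finger_force: 35.0
```

```bash
python3 -m handwheel '0 0 0 0 .7;0 0 0 0 .4;0 0 0 0 .1;0 0 0 0 0;0 0 0 0 0;0 0 0 0 0;0 0 .6 0 0;0 0 .8 0 0;0 0 .8 0 0;0 0 .8 0 0;-.2 0 .7 0 0;-.2 0 .3 0 0'
python3 -m handwheel '0 0 0 0 0;0 0 0 0 0;0 0 0 0 0'
cat > m.py <<'E'
from h import *
T=camera_info("wrist")["world_from_camera"];p,d=camera("wrist");cv2.imwrite("pics/w4.png",p[:,:,::-1]);np.save("pics/w4.npy",d);np.save("pics/w4T.npy",T)
P=cloud("wrist",d,T);x,y,z=P[...,0],P[...,1],P[...,2]
q=((z>99)&(z<116)&(x>400)&(y>50)).astype(np.uint8)
N,L,S,C=cv2.connectedComponentsWithStats(q);c=[]
for j in range(1,N):
    if S[j,4]>100: t=P[L==j];t=t[t[:,2]>t[:,2].max()-4];e=cv2.minEnclosingCircle(t[:,:2].astype(np.float32));print(C[j],e);c.append(e[0])
c=np.array(c);k=c[np.argmax(c[:,1])];s=np.array([q for q in c if q[1]<k[1]]);o=s.mean(0)
print(len(s),"centre",o,"studs",np.degrees(np.arctan2(*(s-o).T[::-1])),"knob",np.degrees(np.arctan2(*(k-o)[::-1])),np.hypot(*(k-o)))
# notch: not-flange pixels in annulus r 68..80 at face height
m=(abs(z-66)<5);r=np.hypot(x-o[0],y-o[1]);a=np.degrees(np.arctan2(y-o[1],x-o[0]))
w=(r>64)&(r<81)&(z<58)&(abs(a-105)<25);print("notch ang",np.mean(a[w]),w.sum(),a[w].min(),a[w].max())
E
python3 m.py
```

```text
clock: 10.25
eef_pos: [539.0, 235.4, 247.0]
eef_rot: [3.138, -0.004, 1.044]
wrist_force: [0.4, -0.1, -0.1]
finger_gap: 91.4
finger_force: 0.0
clock: 10.5
eef_pos: [538.1, 235.0, 241.0]
eef_rot: [-3.14, 0.002, 1.044]
wrist_force: [-0.3, -0.4, -0.7]
finger_gap: 94.0
finger_force: 0.0
[184.98071217 154.22700297] ((480.80474853515625, 330.1081848144531), 9.710081100463867)
[339.4077135  215.71349862] ((554.9401245117188, 233.88438415527344), 7.872738361358643)
[256.01396648 294.44972067] ((465.90252685546875, 211.59036254882812), 7.851316452026367)
[416.87769784 295.79496403] ((576.8861694335938, 144.7835693359375), 8.074125289916992)
[335.67692308 367.20923077] ((488.2386779785156, 122.75910186767578), 7.8872199058532715)
4 centre [521.49187469 178.25435448] studs [  58.9830856   149.04958424  -31.14154772 -120.93037653] knob 104.9993011940134 157.21013969623712
notch ang 111.09693427624558 362 80.09496056796557 118.61472921237703
```

View pics/w4.png

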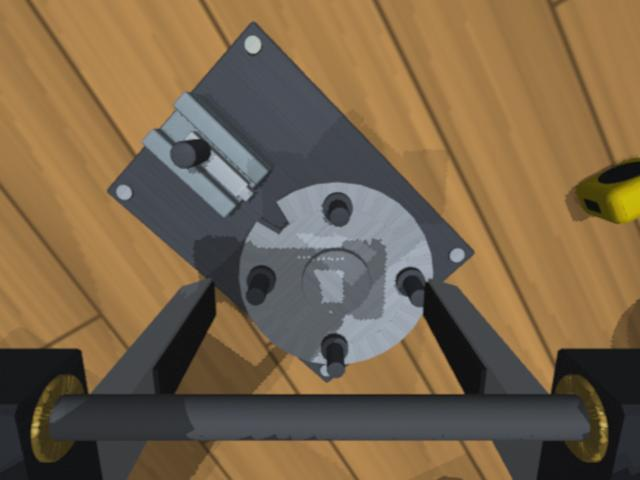

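```bash
python3 -m handwheel '.2 -.01 -.7 0 0;.2 -.02 -.8 0 0;.02 0 -.8 0 0;0 0 -.8 0 0;0 0 -.6 0 0;0 0 -.25 0 .4;0 0 0 0 1;0 0 0 0 1;0 0 0 0 1;0 0 0 0 1;0 0 0 0 1;0 0 0 0 1' 35
python3 -m handwheel '0 0 0 0 1;0 0 0 0 1;0 0 0 0 1;0 0 0 0 1;0 0 0 0 1;0 0 0 0 1;0 0 0 0 1;0 0 0 0 1'
python3 - <<'E'
from h import *
d=np.load("pics/w4.npy");P=cloud("wrist",d,np.load("pics/w4T.npy"))
g=lambda u,v:P[v-2:v+3,u-2:u+3].reshape(-1,3).mean(0)
a,b,c,e=g(253,44),g(124,192),g(457,256),g(326,370)
print(a,b,c,e)
for v in(a-c,b-e,b-a,e-c):print(np.degrees(np.arctan2(v[1],v[0])))
E
```

```text
clock: 11.55
eef_pos: [555.6, 234.1, 85.9]
eef_rot: [3.141, -0.001, 1.044]
wrist_force: [0.4, -0.4, -0.4]
finger_gap: 51.2
finger_force: 0.0
clock: 12.22
eef_pos: [555.2, 234.0, 85.0]
eef_rot: [-3.141, 0.0, 1.044]
wrist_force: [-1.2, 0.3, 1.1]
finger_gap: 15.4
finger_force: 35.0
[559.09823182 384.93722681  20.5505463 ] [385.22567693 337.87173159  20.84612654] [628.491195   123.21179396  20.95504441] [468.72616378 104.44087102  67.70562521]
104.84953408358614
109.68262345516982
-164.853603871212
-173.29899352856322
```

```bash
python3 -m handwheel '-.03 .018 0 .2 1;0 0 0 0 1;0 0 0 0 1;0 0 0 0 1;0 0 0 0 1'
```

```text
clock: 12.63
eef_pos: [554.2, 234.6, 85.0]
eef_rot: [3.141, -0.0, 1.061]
wrist_force: [2.7, -0.9, -2.6]
finger_gap: 15.2
finger_force: 35.0
```

```bash
python3 -m handwheel '0 0 0 0 .7;0 0 0 0 .4;0 0 0 0 .1;0 0 0 0 0;0 0 0 0 0;0 0 0 0 0;0 0 .6 0 0;0 0 .8 0 0;0 0 .8 0 0;-.2 .2 .6 1 0;-.2 .3 .6 1 0;-.2 .3 .3 1 0'
python3 -m handwheel '-.25 .3 0 1 0;-.25 .3 0 1 0;-.2 .3 0 1 0;-.2 .3 0 1 0;-.2 .2 0 1 0;-.14 .19 0 .84 0;0 0 0 0 0;0 0 0 0 0;0 0 0 0 0'
python3 m.py
```

```text
clock: 13.63
eef_pos: [530.3, 267.1, 236.4]
eef_rot: [3.139, -0.002, 1.327]
wrist_force: [-0.4, 0.2, 0.4]
finger_gap: 91.3
finger_force: 0.0
clock: 14.38
eef_pos: [480.8, 329.9, 233.0]
eef_rot: [3.142, 0.0, 1.83]
wrist_force: [0.0, 0.6, 0.2]
finger_gap: 94.4
finger_force: 0.0
[318.80067002 227.55778894] ((480.04815673828125, 330.7680969238281), 9.538333892822266)
[263.44668588 360.66282421] ((465.22906494140625, 211.24771118164062), 7.973195552825928)
[376.36285714 360.66      ] ((553.82080078125, 234.6710205078125), 7.862178325653076)
[266.97878788 454.32424242] ((488.541259765625, 122.80741119384766), 8.494879722595215)
[372.40181269 454.54380665] ((577.4386596679688, 145.71376037597656), 8.437395095825195)
4 centre [521.25744629 178.60997581] studs [ 149.77828136   59.84961133 -120.38244107  -30.35057933] knob 105.15399733072711 157.6397772286675
notch ang 104.89538190179597 813 80.04636264546775 129.8269971742837
```

```bash
python3 -m handwheel '0 0 -.7 0 0;0 0 -.8 0 0;0 0 -.8 0 0;0 0 -.7 0 0;0 0 -.5 0 0;0 0 -.25 0 .4;0 0 0 0 1;0 0 0 0 1;0 0 0 0 1;0 0 0 0 1;0 0 0 0 1;0 0 0 0 1' 40
python3 -m handwheel '0 0 0 0 1;0 0 0 0 1;0 0 0 0 1;0 0 0 0 1;0 0 0 0 1;0 0 0 0 1;0 0 0 0 1;0 0 0 0 1'
python3 -m handwheel '.026 -.097 0 0 1;.026 -.097 0 0 1;.026 -.097 0 0 1;.026 -.097 0 0 1;.026 -.097 0 0 1;.026 -.097 0 0 1;.026 -.097 0 0 1;.026 -.097 0 0 1;0 0 0 0 1;0 0 0 0 1'
```

```text
clock: 15.43
eef_pos: [480.7, 330.4, 83.8]
eef_rot: [3.14, -0.0, 1.833]
wrist_force: [-0.5, -0.5, -0.0]
finger_gap: 51.1
finger_force: 0.0
clock: 16.1
eef_pos: [480.2, 330.2, 83.0]
eef_rot: [-3.141, 0.0, 1.833]
wrist_force: [-4.0, -0.2, 3.0]
finger_gap: 19.1
finger_force: 40.0
clock: 16.93
eef_pos: [488.8, 298.6, 83.0]
eef_rot: [-3.141, 0.001, 1.833]
wrist_force: [-3.7, -4.3, 2.4]
finger_gap: 19.5
finger_force: 40.0
```

```bash
python3 -m handwheel '.02 -.072 0 0 1;0 0 0 0 1;0 0 0 0 1'
python3 -m handwheel '.013 -.048 0 0 1;0 0 0 0 1;0 0 0 0 1'
python3 -m handwheel '.009 -.036 0 0 1;0 0 0 0 1;0 0 0 0 1'
python3 -m handwheel '.009 -.036 0 0 1;0 0 0 0 1;0 0 0 0 1;0 0 0 0 1'
```

```text
clock: 17.18
eef_pos: [489.5, 296.1, 83.0]
eef_rot: [-3.141, 0.0, 1.833]
wrist_force: [-5.9, -1.6, 2.4]
finger_gap: 19.2
finger_force: 40.0
clock: 17.43
eef_pos: [489.9, 294.7, 83.0]
eef_rot: [-3.141, -0.001, 1.833]
wrist_force: [-5.8, 2.3, 1.5]
finger_gap: 19.4
finger_force: 40.0
clock: 17.68
eef_pos: [489.9, 294.6, 83.1]
eef_rot: [3.141, -0.003, 1.833]
wrist_force: [-7.6, 11.7, 0.6]
finger_gap: 19.2
finger_force: 40.0
clock: 18.02
eef_pos: [489.9, 294.5, 83.1]
eef_rot: [3.141, -0.005, 1.834]
wrist_force: [-9.1, 20.3, -0.9]
finger_gap: 19.1
finger_force: 40.0
```

```bash
python3 -m handwheel '-.012 .045 0 0 1;0 0 0 0 1;0 0 0 0 .7;0 0 0 0 .4;0 0 0 0 .1;0 0 0 0 0;0 0 0 0 0;0 0 0 0 0;0 0 .6 0 0;0 0 .8 0 0;0 0 .8 0 0;0 0 .8 0 0'
python3 -m handwheel '0 0 .8 0 0;0 0 0 0 0;0 0 0 0 0;0 0 0 0 0'
python3 m.py; python3 - <<'E'
import cv2;cv2.imwrite("pics/w5.png",cv2.imread("pics/w4.png")[180:480,180:460])
E
```

```text
clock: 19.02
eef_pos: [490.2, 293.1, 204.5]
eef_rot: [-3.141, 0.0, 1.833]
wrist_force: [-0.7, 0.5, -0.1]
finger_gap: 82.7
finger_force: 0.0
clock: 19.35
eef_pos: [490.1, 293.1, 234.1]
eef_rot: [-3.141, 0.0, 1.833]
wrist_force: [0.4, -0.2, 0.5]
finger_gap: 94.2
finger_force: 0.0
[319.7512605  225.64705882] ((489.7813720703125, 295.3181457519531), 9.665213584899902)
[262.35734072 317.15512465] ((465.14678955078125, 211.1751251220703), 7.982361316680908)
[378.29608939 317.62290503] ((553.7472534179688, 234.5272674560547), 7.7020745277404785)
2 centre [509.44702148 222.85119629] studs [-165.23452725   14.76547275] knob 105.18292761440829 75.08792533646113
notch ang 104.70248193642303 113 80.23599024608517 129.93767821655163
```

View pics/w5.png

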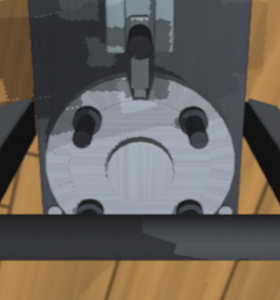

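```bash
python3 -m handwheel '-.02 -.8 0 -.3 1;-.02 -.8 0 -.3 1;-.02 -.8 0 -.3 1;-.02 -.8 0 -.3 1;-.02 -.8 0 -.3 1;-.02 -.8 0 -.3 1;-.02 -.8 0 -.3 1;-.02 -.8 0 -.3 1;-.02 -.8 0 -.3 1;-.02 -.8 0 -.3 1;0 -.65 0 0 1;0 0 0 0 1' 30
python3 -m handwheel '0 0 -.6 0 1;0 0 -.7 0 1;0 0 -.7 0 1;0 0 -.6 0 1;0 0 -.1 0 1;0 0 0 0 1;0 0 0 0 1'
python3 - <<'E'
from h import *
p,d=camera("scene");P=cloud("scene",d);x,y,z=P[...,0],P[...,1],P[...,2]
q=P[(x>435)&(x<530)&(y<-100)&(y>-200)&(z>90)&(d>0)]
for t in(q[:,2],q[:,1]): k=np.argsort(-t)[:5]; print(q[k])
E
```

```text
clock: 20.4
eef_pos: [481.7, -56.1, 233.7]
eef_rot: [-3.139, 0.0, 1.568]
wrist_force: [0.0, 0.8, 0.1]
finger_gap: 17.6
finger_force: 0.0
clock: 20.98
eef_pos: [482.7, -52.5, 127.7]
eef_rot: [3.141, 0.0, 1.571]
wrist_force: [0.4, -0.0, -0.5]
finger_gap: 0.5
finger_force: 0.0
[[ 443.25800804 -103.10296013  458.38817795]
 [ 448.34320171 -101.58572108  450.46557312]
 [ 458.80717038 -101.11509034  450.02936218]
 [ 462.03895125 -104.73249312  449.24686684]
 [ 452.99191067 -102.80843832  449.1718246 ]]
[[ 449.64152622 -100.01555148  441.53209423]
 [ 501.94990541 -100.04768051  420.23905288]
 [ 449.44036139 -100.12152195  438.60540809]
 [ 470.75857483 -100.15050096  432.43909519]
 [ 450.27587884 -100.35136137  444.71901054]]
```

```bash
python3 -m handwheel '0 -.3 0 0 1;0 -.4 0 0 1;0 -.3 0 0 1;0 -.15 0 0 1;0 -.15 0 0 1;0 -.15 0 0 1;0 -.15 .1 0 1;0 -.15 .15 0 1;0 -.15 .15 0 1;0 0 0 0 1'
```

```text
clock: 21.87
eef_pos: [482.8, -129.8, 144.4]
eef_rot: [3.14, 0.001, 1.571]
wrist_force: [0.2, 0.3, 1.4]
finger_gap: 0.7
finger_force: 0.0
```

```bash
python3 -m handwheel '0 -.17 .12 0 1;0 -.17 .1 0 1;0 -.17 .1 0 1;0 -.2 .06 0 1;0 -.2 .05 0 1;0 -.2 .05 0 1;0 0 0 0 1;0 0 0 0 1'
python3 - <<'E'
from h import *
p,d=camera("scene");P=cloud("scene",d)
cv2.imwrite("pics/s6.png",cv2.resize(p[180:340,180:340,::-1],(600,600),interpolation=2))
E
```

```text
clock: 22.53
eef_pos: [482.2, -173.6, 162.0]
eef_rot: [-3.141, 0.0, 1.57]
wrist_force: [0.7, 0.8, -0.2]
finger_gap: 0.6
finger_force: 0.0
```

View pics/s6.png

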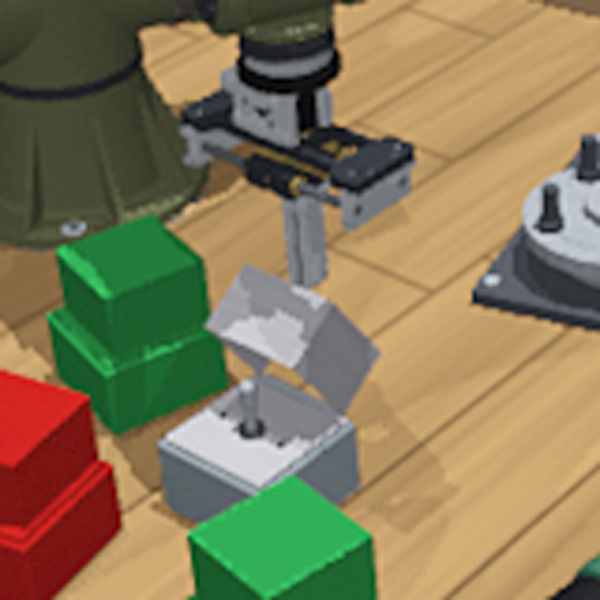

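The guard is following, now at about 60° with the fingers behind its face at crop (310,280), and the toggle stands upright at (250,405). I'm continuing along the arc.

```bash
python3 -m handwheel '0 -.2 .01 0 1;0 -.2 0 0 1;0 -.2 0 0 1;0 -.2 -.05 0 1;0 -.2 -.06 0 1;0 -.2 -.06 0 1;0 -.18 -.1 0 1;0 -.18 -.1 0 1;0 -.18 -.11 0 1;0 -.15 -.13 0 1;0 -.15 -.14 0 1;0 -.13 -.14 0 1'
python3 -m handwheel '0 0 -.05 0 1;0 0 0 0 1;0 0 0 0 1'
```

```text
clock: 23.58
eef_pos: [482.5, -259.3, 127.5]
eef_rot: [3.141, -0.002, 1.571]
wrist_force: [-22.0, 56.2, 89.5]
finger_gap: 0.5
finger_force: 45.4
clock: 23.83
eef_pos: [482.5, -258.6, 128.2]
eef_rot: [3.141, -0.002, 1.572]
wrist_force: [-15.1, 19.8, 42.8]
finger_gap: 0.3
finger_force: 21.4
```

```bash
python3 -m handwheel '0 0 .05 0 1;0 0 .1 0 1;0 0 .3 0 1;0 0 .6 0 1;0 0 .7 0 1;0 .4 .7 0 1;0 .7 .4 0 1;0 .8 0 0 1;0 .8 0 0 1;0 .8 0 0 1;0 0 0 0 1;0 0 0 0 1'
python3 - <<'E'
from h import *
p,d=camera("top");P=cloud("top",d);x,y,z=P[...,0],P[...,1],P[...,2]
q=P[(abs(x-482)<42)&(y<-198)&(y>-278)&(z>100)&(z<150)]
print(len(q),q[:,2].mean(),q[:,2].std(),np.polyfit(q[:,1],q[:,2],1),q.min(0),q.max(0))
s,_=camera("scene")
cv2.imwrite("pics/f.png",np.hstack([cv2.resize(p[140:340,120:460,::-1],(400,300)),cv2.resize(s[160:400,160:430,::-1],(400,300))]))
E
```

```text
clock: 24.83
eef_pos: [482.4, -119.0, 238.9]
eef_rot: [-3.141, 0.0, 1.574]
wrist_force: [-0.2, -0.6, -0.5]
finger_gap: 0.5
finger_force: 0.0
634 128.47187602720447 4.081144140880919 [-1.68801074e-03  1.28061342e+02] [ 440.00844571 -277.97248945  100.97625411] [ 523.97651356 -198.22848239  138.16732834]
```

View pics/f.png

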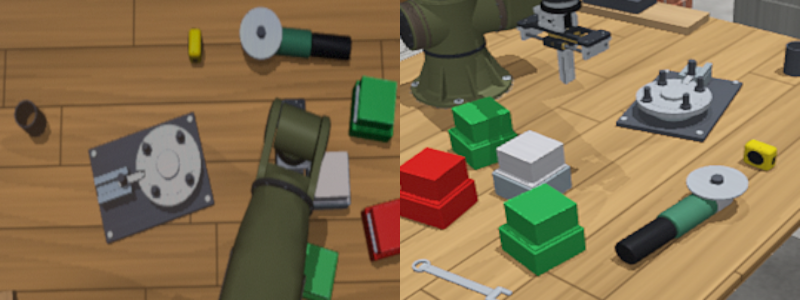

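The guard is flat at 128 mm over the box, scene crop (530,165). The bolt is in the notch, top crop (125,178), and the bystanders have not moved.

```bash
python3 -c "
from cell import *
print(sign_off())"
```

```text
the job is handed in; nothing more can be done
None
```

The job is handed in after 25 of the 72 s: toggle at centre off, notch facing the bolt to within about 0.3°, bolt pushed to its stop, guard shut flat and bystanders in place, though closing the guard peaked at a wrist-force reading of about 90 N per axis, roughly 108 N combined, just under the 120 N limit.

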